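# Uncover the pot and park its lid in the lid stand

## Robot

A 7-joint arm with a two-finger parallel gripper is mounted at the origin on a cart in front of the work surface, level with it; the furniture and walls round the work are solid. World frame = base frame: x ahead of the robot, y to its left, z up, the work surface at z = 0. Lengths are in m, angles in rad, forces in N, time in s.
With the tool pointing down it reaches from about 0.4 to 0.85 m from the base axis. Payload 4.5 kg.
Tool frame: the origin (TCP) lies at the centre of the arm's flange, where the gripper is bolted on; the fingertips stand 173 mm ahead of it and the grasp point (between the pads) lies 155 mm ahead of it; z points along the fingers, y is the line along which they close (so a half turn about z gives the same grasp; the last joint's range is limited). The gripper opens to 85 mm and grips with 20 to 120 N. Pads are 22 mm wide; open, the fingers measure 114 mm over their backs; the gripper's body (76 mm by 85 mm) begins 54 mm behind the grasp point. The pads swing forward as they close: fully open they stand 13 mm farther back than shut.
Start: joints at [1.18, 0.689, -0.195, 1.565, 0.157, 0.902, -0.215], TCP at [0.258, -0.569, 0.405] pointing down, gripper open.
Joint ranges: [-3.01, 3.01], [-0.46, 2.08], [-1.47, 1.51], [0.13, 2.56], [-1, 4.14], [0.04, 2.09], [-2.66, 2.66]. Speed limits (rad/s): [2.57, 2.57, 3.14, 3.14, 3.14, 3.14, 3.14].

## Interface

Orientations are given as a 3x3 rotation matrix whose columns are the frame's x, y, z axes.
In Python, from workcell import robot gives the robot as it stands.
- The arm moves only by the shell command python3 -m handwheel 'ROWS' [FORCE]. ROWS is JSON, a list of rows, each an object of numbers: "ax", "ay", "az": the turn, a rotation vector about the tool's x, y, z in units of 10 degrees (1.0 is 10 degrees); "dx", "dy", "dz": the shift along the tool's x, y, z in units of 25 mm (1.0 is 25 mm); "gripper": the closure, from 0 (fully open) to 1 (shut). In form: [{"ax": .., "ay": .., "az": .., "dx": .., "dy": .., "dz": .., "gripper": ..}, ...]. A call has 1 to 20 rows; each row shifts and turns the commanded pose from where the row before left it, along the tool's axes as they then stand; what a row does not reach is not made up. A row lasts 1/8 s, in which the tool goes at most 62.5 mm and 10.7 degrees, less where a joint would pass 70% of its speed; a pose out of reach is approached as far as the arm can. A call is refused whole if a number of a shift passes 1 or a number of a turn 1, either way. A call with a gripper value outside its range is refused whole. The fingers move at their own pace and stop on an object; FORCE is the grip in N (left out, the last holds). Time passes only in rows, so rows that do not move let the fingers close. It gives the time, the measured TCP pose, the force, the opening and the grip force at its end, in the units of the state.
- robot.get_obs(): the state, without advancing time (a new reading comes with each control period).
- robot.snapshot(name): name is "scene" or "side" or "wrist"; returns the picture (384x512x3 uint8, red, green, blue); there is no depth.
- robot.camera_info(name): a dict with "fx", "fy", "cx", "cy" (pixels), "R" (3x3) and "t" (3): a world point X has camera coordinates R X + t; the wrist camera has in their place "T_tool_cam" (4x4, takes a point from camera to tool coordinates, whose origin is the TCP and whose axes are the flange's). Camera axes: x right, y down, z forward; pixel columns grow to the right and rows downward; lengths in m; the calibration is good to about 2 mm. A picture is of the moment at which its call begins: read the wrist's pose just before it. camera_info takes no time and is no camera call.
- robot.close_job(): hands the job in; it is judged then, once.
The state is a dict: "time_s": time; "joints": joint angles; "qd": joint speeds; "tau": joint torques, N m; "position": TCP position; "orientation": TCP orientation; "wrist_force": force on the tool from outside, world axes, zero at the start; "torque": the same for the moment, N m; "gripper_width": opening from 0.0 (shut) to 1.0 (fully open); "grip_force": force on a finger pad.
Only numpy, scipy, OpenCV 4.12 (cv2) and the standard library are available. Lean on these libraries where they do the work, as an engineer would, in place of code of your own. Each camera call takes 0.05 s, during which the arm holds its last target. There are 200 camera calls.

## Task

Uncover the pot of potatoes for serving. The wooden spoon has been left across the hooks of the wire lid stand: lay it on the small white plate, then take the lid off the pot and gently park it in the lid stand, with its edge resting down in both hooks and its underside leaning flat back on the two wire rails, handle outward. Leave the pot, the stand, the plate and the things standing around where they are.

Things in the scene. Friction and masses are not known exactly. Their poses are not given: they have to be found in the camera images.
- pot: Steel pot, loose, 1.6 kg: 164 mm outer diameter, rim 95 mm high, wall 3 mm; loop handles on its local +y and -y sides, 75 mm high, reaching 111 mm from the axis. Origin: centre of its underside, z up. It stands left or right on the trolley, the lid stand on the other side.
- lid: Round steel lid on the pot, 0.3 kg. Origin: centre of its flange's underside (lies on the rim); z out of its top. Flange 172 mm across, z 0 to 4.5 mm; flat skirt 149 mm across, down to z -7; dome up to z 14. Black bridge handle over the centre along local x: bar 80 mm long, 14 wide (y), z 28 to 44, posts at x = +-31 mm.
- lid_stand: Wire lid stand, loose, 1 kg. Dark tray 134x150x14 mm; 8 mm rails at y = +-45 mm rise toward +x at 40 deg from corners at (x -42, z 62) to a crossbar at (x 55, z 143). At the corners they turn square into hooks 30 mm long, tips bent back 8 mm up-slope: a lid goes in above the hooks, then down the rails. Origin: centre of underside, z up; -x is the front, toward the robot.
- seat (a point): Where lid's origin is when the lid is parked: (11, 0, 121) mm in the stand's frame. x points up the slope along the rails, y is the stand's y, z square off the rails (parked lid's z), up and to the stand's front, 40 deg from vertical. There the skirt's underside lies on both rails and the flange's edge on both hooks (78 mm down-slope, y = +-45 mm).
- spoon: Wooden spoon, 70 g, 208 mm long: round straight handle 14 mm thick along local x, x -95 to +62 mm; bowl 56 mm wide centred at x = +85, z -9 to +7. Origin on the handle's axis, at the start about midway between the hooks; the spoon lies level along the stand's y in the hooks' corners, axis 78 mm above the trolley.
- plate: Small white plate, loose, 250 g: 132 mm in diameter, rim 16 mm high, inner floor 5 mm high. Origin: centre of its underside.
- pepper_mill: Wooden pepper mill, 58 mm thick, 170 mm tall, upright at the far side of the trolley; bystander. Origin: centre of its underside.
- spice_jar: Spice jar with a round cap, 45 mm thick, 106 mm tall, beside the pepper mill; bystander. Origin: centre of its underside.
- mug: White mug, 82 mm wide, 114 mm over the handle, 91 mm tall, at the near left corner; bystander. Origin: centre of its underside.
- lemon: Lemon, 78 x 55 x 56 mm, at the near right corner; bystander. Origin: middle of its underside.

How it is judged:
By the outcome, as a careful person would: the job done as asked, in the order asked, and still so for the second after the job is handed in, with the robot touching nothing.
It also fails if it takes over 54 s, if anything falls off the work surface, if the arm or the gripper's body presses on something with over 40 N, if the wrist force passes 120 N, or if a joint passes its speed limit or range.

## Working session

There is one attempt and no reset: what is moved stays moved. The work goes in short steps, Python scripts to look and compute and a shell command to move; the robot and the scene stay as the last step left them, time stands still between calls to the robot, and variables do not carry over. Pictures are saved under pics/ and viewed, at most 10 in all, crops included, and the job is handed in when it is done.

```bash
mkdir -p pics; ls
python3 - <<'E'
from workcell import robot
import cv2,numpy as np
for n in ("scene","side"):
    cv2.imwrite(f"pics/{n}0.png",robot.snapshot(n)[:,:,::-1])
    print(n,{k:np.round(v,3).tolist() for k,v in robot.camera_info(n).items()})
print({k:np.round(v,4).tolist() for k,v in robot.camera_info("wrist").items()})
o=robot.get_obs();print({k:np.round(v,3).tolist() for k,v in o.items()})
a=cv2.imread("pics/scene0.png");b=cv2.imread("pics/side0.png")
E
```

```text
pics
scene {'fx': 373.259, 'fy': 373.259, 'cx': 259.101, 'cy': 190.543, 'R': [[-0.692, -0.722, 0.01], [-0.458, 0.428, -0.78], [0.559, -0.544, -0.626]], 't': [0.371, 0.318, 0.729]}
side {'fx': 436.003, 'fy': 436.003, 'cx': 255.525, 'cy': 195.619, 'R': [[0.986, -0.168, 0.022], [-0.073, -0.535, -0.842], [0.153, 0.828, -0.54]], 't': [-0.532, 0.128, 0.927]}
{'fx': 338.5101, 'fy': 338.5101, 'cx': 254.125, 'cy': 188.6992, 'T_tool_cam': [[-0.0006, -0.9615, -0.2749, 0.0697], [1.0, -0.0004, -0.0008, 0.0005], [0.0007, -0.2749, 0.9615, 0.0318], [0.0, 0.0, 0.0, 1.0]]}
{'time_s': 0.1, 'joints': [1.18, 0.69, -0.195, 1.566, 0.157, 0.903, -0.215], 'qd': [-0.001, -0.003, -0.0, -0.004, -0.001, 0.002, 0.0], 'tau': [-0.005, -54.061, -1.272, -15.899, 0.009, 0.004, -0.0], 'position': [0.257, -0.569, 0.404], 'orientation': [[0.911, 0.412, -0.001], [0.412, -0.911, 0.002], [-0.0, -0.002, -1.0]], 'wrist_force': [0.275, -0.188, 1.191], 'torque': [-0.006, -0.009, 0.015], 'grip_force': 0.0, 'gripper_width': 0.998}
```

View pics/scene0.png

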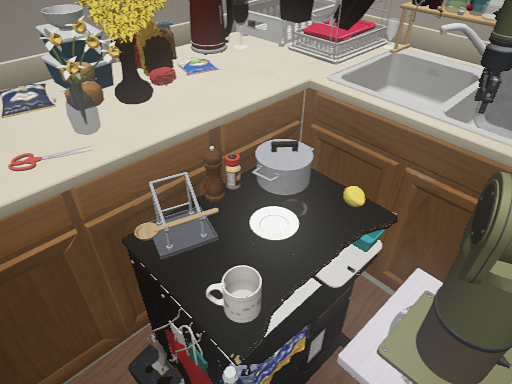

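View pics/side0.png

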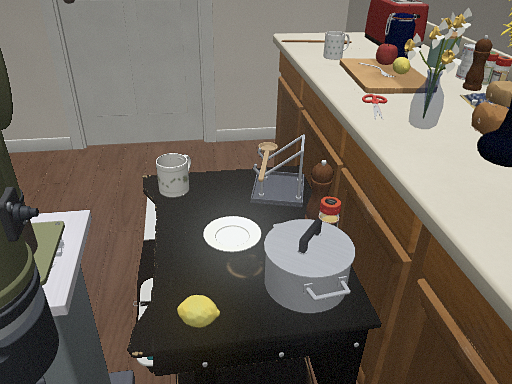

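The scene view shows the stand at about (180,220), the plate at (274,222) and the pot at (284,165), with the spoon bowl at (147,231). The side view shows the pot at (308,265), the plate at (232,234) and the stand at (280,175). I'll enlarge both to pick pixels.

Run:
```python
import cv2
def crop(f,x,y,w,h,s,o):
    a=cv2.resize(cv2.imread(f)[y:y+h,x:x+w],None,fx=s,fy=s,interpolation=cv2.INTER_CUBIC)
    for u in range(-(-x//20)*20,x+w,20):
        cv2.line(a,(int((u-x+.5)*s),0),(int((u-x+.5)*s),6),(0,255,255),1);cv2.putText(a,str(u),(int((u-x)*s)-8,18),0,.35,(0,255,255))
    for v in range(-(-y//20)*20,y+h,20):
        cv2.line(a,(0,int((v-y+.5)*s)),(6,int((v-y+.5)*s)),(0,255,255),1);cv2.putText(a,str(v),(8,int((v-y)*s)+5),0,.35,(0,255,255))
    cv2.imwrite(o,a)
crop("pics/scene0.png",120,130,200,140,4,"pics/s1.png")
crop("pics/side0.png",200,130,170,190,3.1,"pics/s2.png")
```

```text
(no output)
```

View pics/s1.png

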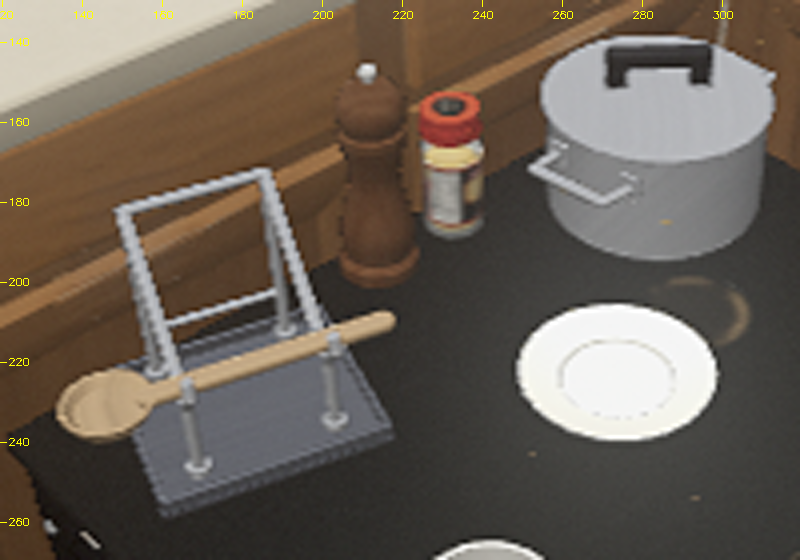

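View pics/s2.png

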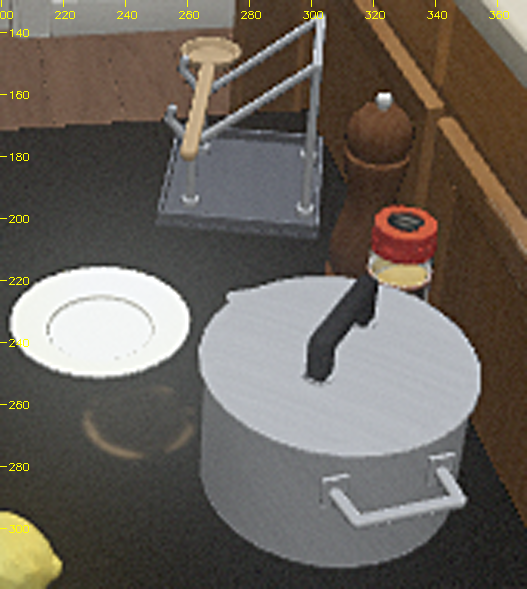

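Side picks (converted to full-image pixels in the script): crossbar corners, feet, tray corners, spoon ends, and plate and lid ellipse extremes. I'll fit each pose from both cameras.

```bash
cat > h.py <<'E'
import numpy as np
from workcell import robot
from scipy.optimize import least_squares
from scipy.spatial.transform import Rotation as Ro
def proj(c,X):
    p=np.asarray(X)@np.array(c["R"]).T+np.array(c["t"]); return np.c_[p[:,0]/p[:,2]*c["fx"]+c["cx"],p[:,1]/p[:,2]*c["fy"]+c["cy"]]
def place(q,P):
    P=np.atleast_2d(P)/1000.; c,s=np.cos(q[2]),np.sin(q[2])
    return np.c_[q[0]+c*P[:,0]-s*P[:,1],q[1]+s*P[:,0]+c*P[:,1],P[:,2]]
def wristcam(pos,R):
    i=robot.camera_info("wrist");T=np.eye(4);T[:3,:3]=R;T[:3,3]=pos
    W=np.linalg.inv(T@np.array(i["T_tool_cam"])); return dict(i,R=W[:3,:3],t=W[:3,3])
E
cat > fit.py <<'E'
from h import *
C={n:robot.camera_info(n) for n in("scene","side")}
S=lambda x,y:(120+x/4-.4,130+y/4-.4)
D=lambda x,y:(200+x/3.1-.4,130+y/3.1-.4)
def fit(name,picks,q0):
    f=lambda q:np.concatenate([(proj(C[n],place(q,P))[0]-np.array(uv)) for n,P,uv in picks])
    r=least_squares(f,q0,x_scale=[.01,.01,.1],loss="soft_l1");print(name,np.round(r.x,4),"deg",round(np.degrees(r.x[2]),1));print(np.round(f(r.x),1).reshape(-1,2).tolist())
fit("stand",[("scene",(55,45,143),S(122,210)),("scene",(55,-45,143),S(265,173)),("scene",(-67,75,14),S(163,502)),("scene",(-67,-75,14),S(392,429)),
 ("scene",(-42,45,14),S(200,466)),("scene",(-42,-45,14),S(335,420)),
 ("side",(55,45,143),D(321,18)),("side",(55,-45,143),D(318,66)),("side",(-67,-75,14),D(160,213)),("side",(67,-75,14),D(319,226)),("side",(67,75,14),D(323,138)),("side",(-42,-45,14),D(190,200)),("side",(55,-45,14),D(306,208))],[.6,.2,0])
fit("spoon",[("scene",(-95,0,78),S(394,320)),("scene",(113,0,78),S(57,408)),("side",(-95,0,78),D(188,158)),("side",(113,0,78),D(211,40))],[.6,.2,1.57])
fit("bar",[("scene",(40,0,139),S(607,53)),("scene",(-40,0,139),S(712,50)),("side",(40,0,139),D(368,280)),("side",(-40,0,139),D(318,338))],[.6,-.2,0])
a=np.linspace(0,6.283,200)
def circ(name,r,z,bb,q0):
    def f(q):
        X=np.c_[q[0]+r*np.cos(a),q[1]+r*np.sin(a),0*a+z];o=[]
        for n in bb:
            p=proj(C[n],X);o+=[v-w for v,w in zip([p[:,0].min(),p[:,0].max(),p[:,1].min(),p[:,1].max()],bb[n]) if w]
        return np.array(o)
    r_=least_squares(f,q0,x_scale=.01);print(name,np.round(r_.x,4),np.round(f(r_.x),1))
bx=lambda F,l,r,t,b:[F(l,0)[0],F(r,0)[0],F(0,t)[1],F(0,b)[1] if b else 0]
circ("plate",.066,.016,{"scene":bx(S,516,718,304,440),"side":bx(D,10,190,266,377)},[.5,0])
circ("lid",.086,.098,{"scene":bx(S,541,774,37,159),"side":bx(D,198,480,277,456)},[.6,-.2])
E
python3 fit.py
```

```text
stand [ 0.6335  0.1872 -0.2905] deg -16.6
[[0.5, -0.5], [0.1, -0.8], [-0.0, -0.0], [0.6, -1.8], [-0.1, -2.0], [0.3, -2.0], [-0.1, -0.6], [-0.2, -0.7], [-1.4, -1.1], [-0.2, -0.8], [0.2, -1.5], [-0.1, -2.2], [-0.3, -1.7]]
spoon [ 0.597   0.2036 -5.0161] deg -287.4
[[0.1, -1.1], [0.4, 2.8], [-0.3, -1.2], [1.5, 0.2]]
bar [ 0.6106 -0.1711  0.9112] deg 52.2
[[-0.3, -1.3], [0.8, -1.8], [-0.0, -3.8], [-0.3, 0.2]]
plate [ 0.4846 -0.0049] [ 0.7 -0.1 -0.7 -0.3 -0.3  0.1 -0.6 -0.8]
lid [ 0.6107 -0.1722] [ 0.3  0.4 -1.1  0.4 -0.2  0.4 -0.7 -0.3]
```

The fits agree between the cameras to about 2 px:
- Stand: (0.633, 0.187), yaw -16.6°.
- Spoon: (0.597, 0.204).
- Plate: (0.485, -0.005).
- Lid: (0.611, -0.172), with the bar at about 52°.

Next I move over the pot to check the bar angle with the wrist camera.

```bash
python3 -m handwheel '[{"az":-0.925,"gripper":0},{"az":-0.925},{"az":-0.92},{"dx":0.96,"dy":0.06},{"dx":0.96,"dy":0.06},{"dx":0.96,"dy":0.06},{"dx":0.96,"dy":0.06},{"dx":0.96,"dy":0.06},{"dx":0.96,"dy":0.06},{"dx":0.96,"dy":0.06},{"dx":0.96,"dy":0.06},{"dx":0.96,"dy":0.06},{"dx":0.96,"dy":0.06},{"dx":0.96,"dy":0.06},{"dx":0.96,"dy":0.06}]' | tail -3; python3 -m handwheel '[{"dx":0.96,"dy":0.06},{"dx":0.96,"dy":0.06},{"dx":0.96,"dy":0.06},{"dx":0.96,"dy":0.06},{"dx":0.96,"dy":0.06},{"dx":0.96,"dy":0.06},{"dx":0.96,"dy":0.06},{"dx":0.96,"dy":0.06},{"dx":0.96,"dy":0.06},{"dx":0.5},{}]'|tail -3
cat >> h.py <<'E'
def st():
    o=robot.get_obs();print({k:np.round(o[k],3).tolist() for k in("time_s","joints","position","wrist_force","gripper_width","grip_force")});return np.array(o["position"]),np.array(o["orientation"])
E
python3 - <<'E'
from h import *;import cv2
p,R=st();print(np.round(R,3).tolist())
cv2.imwrite("pics/w1.png",robot.snapshot("wrist")[:,:,::-1])
c=wristcam(p,R);print(proj(c,[[.611,-.172,.139],[.6355,-.1405,.139],[.5865,-.2035,.139]]))
E
```

```text
{'time_s': 0.1, 'joints': [1.18, 0.69, -0.195, 1.566, 0.157, 0.903, -0.215], 'position': [0.257, -0.569, 0.404], 'wrist_force': [0.275, -0.188, 1.191], 'gripper_width': 0.998, 'grip_force': 0.0}
[[0.911, 0.412, -0.001], [0.412, -0.911, 0.002], [-0.0, -0.002, -1.0]]
[[ -410.37964572 -1237.40708138]
 [ -536.97923805 -1488.83622747]
 [ -304.19811656 -1026.52858869]]schema error: expected keys ax, ay, az, dx, dy, dz, gripper
schema error: expected keys ax, ay, az, dx, dy, dz, gripper
```

View pics/w1.png

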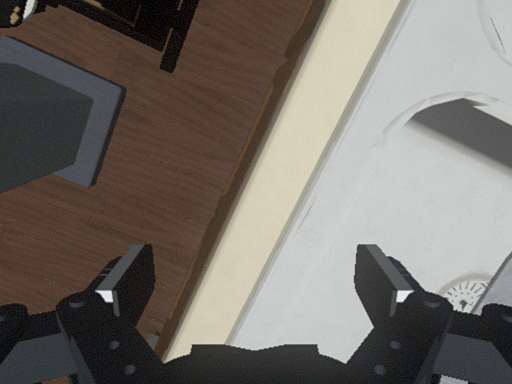

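The arm did not move, because every row needs all seven keys. The picture only shows the sink counter under the start pose.

```bash
python3 -m handwheel '[{"ax":0,"ay":0,"az":-0.925,"dx":0,"dy":0,"dz":0,"gripper":0},{"ax":0,"ay":0,"az":-0.925,"dx":0,"dy":0,"dz":0,"gripper":0},{"ax":0,"ay":0,"az":-0.92,"dx":0,"dy":0,"dz":0,"gripper":0},{"ax":0,"ay":0,"az":0,"dx":0.96,"dy":0.06,"dz":0,"gripper":0},{"ax":0,"ay":0,"az":0,"dx":0.96,"dy":0.06,"dz":0,"gripper":0},{"ax":0,"ay":0,"az":0,"dx":0.96,"dy":0.06,"dz":0,"gripper":0},{"ax":0,"ay":0,"az":0,"dx":0.96,"dy":0.06,"dz":0,"gripper":0},{"ax":0,"ay":0,"az":0,"dx":0.96,"dy":0.06,"dz":0,"gripper":0},{"ax":0,"ay":0,"az":0,"dx":0.96,"dy":0.06,"dz":0,"gripper":0},{"ax":0,"ay":0,"az":0,"dx":0.96,"dy":0.06,"dz":0,"gripper":0},{"ax":0,"ay":0,"az":0,"dx":0.96,"dy":0.06,"dz":0,"gripper":0},{"ax":0,"ay":0,"az":0,"dx":0.96,"dy":0.06,"dz":0,"gripper":0},{"ax":0,"ay":0,"az":0,"dx":0.96,"dy":0.06,"dz":0,"gripper":0},{"ax":0,"ay":0,"az":0,"dx":0.96,"dy":0.06,"dz":0,"gripper":0}]' | tail -3; python3 -m handwheel '[{"ax":0,"ay":0,"az":0,"dx":0.96,"dy":0.06,"dz":0,"gripper":0},{"ax":0,"ay":0,"az":0,"dx":0.96,"dy":0.06,"dz":0,"gripper":0},{"ax":0,"ay":0,"az":0,"dx":0.96,"dy":0.06,"dz":0,"gripper":0},{"ax":0,"ay":0,"az":0,"dx":0.96,"dy":0.06,"dz":0,"gripper":0},{"ax":0,"ay":0,"az":0,"dx":0.96,"dy":0.06,"dz":0,"gripper":0},{"ax":0,"ay":0,"az":0,"dx":0.96,"dy":0.06,"dz":0,"gripper":0},{"ax":0,"ay":0,"az":0,"dx":0.96,"dy":0.06,"dz":0,"gripper":0},{"ax":0,"ay":0,"az":0,"dx":0.96,"dy":0.06,"dz":0,"gripper":0},{"ax":0,"ay":0,"az":0,"dx":0.96,"dy":0.06,"dz":0,"gripper":0},{"ax":0,"ay":0,"az":0,"dx":0.96,"dy":0.06,"dz":0,"gripper":0},{"ax":0,"ay":0,"az":0,"dx":0.96,"dy":0.06,"dz":0,"gripper":0},{"ax":0,"ay":0,"az":0,"dx":0,"dy":0,"dz":0,"gripper":0}]'|tail -3
python3 - <<'E'
from h import *;import cv2
p,R=st();print(np.round(R,3).tolist())
cv2.imwrite("pics/w2.png",robot.snapshot("wrist")[:,:,::-1])
c=wristcam(p,R);print(proj(c,[[.611,-.172,.139],[.6355,-.1405,.139],[.5865,-.2035,.139]]))
E
```

```text
wrist_force: [0.5, -1.1, 0.6]
gripper_width: 1.001
grip_force: 0.0
wrist_force: [-1.4, 0.4, -0.3]
gripper_width: 0.999
grip_force: 0.0
{'time_s': 3.4, 'joints': [0.355, 0.706, -0.282, 1.537, 0.225, 0.93, -0.657], 'position': [0.609, -0.171, 0.404], 'wrist_force': [-1.382, 0.351, -0.257], 'gripper_width': 0.999, 'grip_force': 0.0}
[[0.612, 0.791, 0.0], [0.791, -0.612, 0.002], [0.002, -0.001, -1.0]]
[[256.61568891 192.31403288]
 [256.82869672 136.65290544]
 [256.42093271 243.20582683]]
```

View pics/w2.png

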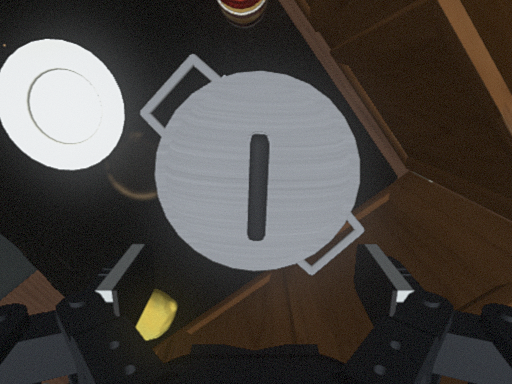

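The wrist view shows the bar from (259,134) to (257,241), within 3 px of the prediction and only about 1° off the tool. The plate is at (62,105). Next I turn and move over the spoon.

```bash
python3 -m handwheel '[{"ax":0,"ay":0,"az":-0.9,"dx":0.94,"dy":0,"dz":0,"gripper":0},{"ax":0,"ay":0,"az":-0.9,"dx":0.94,"dy":0,"dz":0,"gripper":0},{"ax":0,"ay":0,"az":-0.31,"dx":0.94,"dy":-0.3,"dz":0,"gripper":0},{"ax":0,"ay":0,"az":0,"dx":0.94,"dy":-0.32,"dz":0,"gripper":0},{"ax":0,"ay":0,"az":0,"dx":0.94,"dy":-0.32,"dz":0,"gripper":0},{"ax":0,"ay":0,"az":0,"dx":0.94,"dy":-0.32,"dz":0,"gripper":0},{"ax":0,"ay":0,"az":0,"dx":0.94,"dy":-0.32,"dz":0,"gripper":0},{"ax":0,"ay":0,"az":0,"dx":0.94,"dy":-0.32,"dz":0,"gripper":0},{"ax":0,"ay":0,"az":0,"dx":0.94,"dy":-0.32,"dz":0,"gripper":0},{"ax":0,"ay":0,"az":0,"dx":0.94,"dy":-0.32,"dz":0,"gripper":0},{"ax":0,"ay":0,"az":0,"dx":0.94,"dy":-0.32,"dz":0,"gripper":0},{"ax":0,"ay":0,"az":0,"dx":0.94,"dy":-0.32,"dz":0,"gripper":0},{"ax":0,"ay":0,"az":0,"dx":0.94,"dy":-0.32,"dz":0,"gripper":0},{"ax":0,"ay":0,"az":0,"dx":0.94,"dy":-0.32,"dz":0,"gripper":0},{"ax":0,"ay":0,"az":0,"dx":0.94,"dy":-0.32,"dz":0,"gripper":0},{"ax":0,"ay":0,"az":0,"dx":0,"dy":0,"dz":0,"gripper":0}]'|tail -3
python3 - <<'E'
from h import *;import cv2
# bar from w2
im=cv2.imread("pics/w2.png").max(2);m=(im[125:250,235:285]<75).astype(np.uint8)
n,l,s,ce=cv2.connectedComponentsWithStats(m);i=1+s[1:,4].argmax();print("bar",s[i],ce[i]+[235,125])
pts=np.argwhere(l==i)[:,::-1].astype(np.float32);print(cv2.minAreaRect(pts))
p0=np.array([.609,-.171,.404]);R0=np.array([[.612,.791,0],[.791,-.612,.002],[.002,-.001,-1]])
c=wristcam(p0,R0)
def ray(c,u,v,z):
    d=np.array(c["R"]).T@np.array([(u-c["cx"])/c["fx"],(v-c["cy"])/c["fy"],1]);o=-np.array(c["R"]).T@c["t"];return o+d*(z-o[2])/d[2]
print("bar world",ray(c,*(ce[i]+[235,125]),.139),"plate",ray(c,62,105,.016))
p,R=st();print(np.round(R,3).tolist())
a=robot.snapshot("wrist")[:,:,::-1].copy()
c=wristcam(p,R);q=(.6335,.1872,-.2905)
for P in [(55,45,143),(55,-45,143),(-40,40,85),(-40,-40,85),(-41,-100,78),(-41,118,78),(-67,75,14),(-67,-75,14),(-55,45,92),(-55,-45,92)]:
    u=proj(c,place(q,P))[0];print(P,u.round(1));cv2.circle(a,tuple(u.round().astype(int).tolist()),3,(0,0,255),1)
cv2.imwrite("pics/w3.png",cv2.resize(a,None,fx=1.5,fy=1.5))
E
```

```text
wrist_force: [-0.4, -1.0, 0.1]
gripper_width: 1.008
grip_force: 0.0
bar [  13   10   21  106 1852] [257.56155508 186.43034557]
((22.769145965576172, 62.42564010620117), (18.42310333251953, 105.27486419677734), 1.9091522693634033)
bar world [ 0.61364738 -0.16845807  0.139     ] plate [ 0.48847364 -0.00533168  0.016     ]
{'time_s': 5.45, 'joints': [-0.184, 0.74, -0.348, 1.471, 0.279, 0.98, -0.895], 'position': [0.624, 0.19, 0.405], 'wrist_force': [-0.447, -0.961, 0.064], 'gripper_width': 1.008, 'grip_force': 0.0}
[[0.287, 0.958, -0.001], [0.958, -0.287, 0.001], [0.001, -0.001, -1.0]]
(55, 45, 143) [350.9 129.8]
(55, -45, 143) [341.7 251.7]
(-40, 40, 85) [218.7 128.6]
(-40, -40, 85) [221.4 217.8]
(-41, -100, 78) [222.8 272.9]
(-41, 118, 78) [215.4  29. ]
(-67, 75, 14) [198.2  86.6]
(-67, -75, 14) [204.3 224.4]
(-55, 45, 92) [199.3 123.4]
(-55, -45, 92) [204.  225.9]
```

View pics/w3.png

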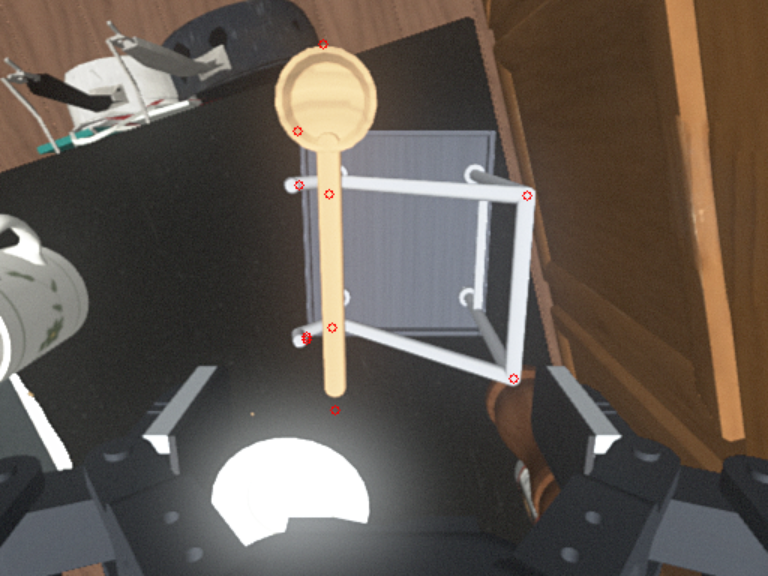

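The projected markers sit on the stand and spoon within about 2 px; the spoon axis runs from (328,150) to (336,392) in the enlarged view. Descending to grasp.

```bash
python3 -m handwheel '[{"ax":0,"ay":0,"az":0,"dx":0,"dy":-0.62,"dz":0.3,"gripper":0},{"ax":0,"ay":0,"az":0,"dx":0,"dy":-0.62,"dz":0.6,"gripper":0},{"ax":0,"ay":0,"az":0,"dx":0,"dy":0,"dz":1,"gripper":0},{"ax":0,"ay":0,"az":0,"dx":0,"dy":0,"dz":1,"gripper":0},{"ax":0,"ay":0,"az":0,"dx":0,"dy":0,"dz":1,"gripper":0},{"ax":0,"ay":0,"az":0,"dx":0,"dy":0,"dz":1,"gripper":0},{"ax":0,"ay":0,"az":0,"dx":0,"dy":0,"dz":1,"gripper":0},{"ax":0,"ay":0,"az":0,"dx":0,"dy":0,"dz":0.7,"gripper":0},{"ax":0,"ay":0,"az":0,"dx":0,"dy":0,"dz":0.3,"gripper":0},{"ax":0,"ay":0,"az":0,"dx":0,"dy":0,"dz":0,"gripper":0.4},{"ax":0,"ay":0,"az":0,"dx":0,"dy":0,"dz":0,"gripper":0.7},{"ax":0,"ay":0,"az":0,"dx":0,"dy":0,"dz":0,"gripper":1},{"ax":0,"ay":0,"az":0,"dx":0,"dy":0,"dz":0,"gripper":1},{"ax":0,"ay":0,"az":0,"dx":0,"dy":0,"dz":0,"gripper":1},{"ax":0,"ay":0,"az":0,"dx":0,"dy":0,"dz":0,"gripper":1}]' 40
```

```text
time_s: 7.38
position: [0.5951, 0.1973, 0.2326]
orientation: [[0.29, 0.957, -0.001], [0.957, -0.29, 0.0], [-0.0, -0.001, -1.0]]
wrist_force: [-2.6, 0.3, 5.1]
gripper_width: 0.148
grip_force: 38.9
```

The spoon is held. Lifting and carrying it over the plate.

```bash
python3 -m handwheel '[{"ax":0,"ay":0,"az":0,"dx":0,"dy":0.04,"dz":-0.4,"gripper":1},{"ax":0,"ay":0,"az":0,"dx":0,"dy":0,"dz":-0.8,"gripper":1},{"ax":0,"ay":0,"az":0,"dx":0,"dy":0,"dz":-1,"gripper":1},{"ax":0,"ay":0,"az":0,"dx":-0.4,"dy":-0.1,"dz":-0.2,"gripper":1},{"ax":0,"ay":0,"az":0,"dx":-0.98,"dy":-0.18,"dz":0,"gripper":1},{"ax":0,"ay":0,"az":0,"dx":-0.98,"dy":-0.18,"dz":0,"gripper":1},{"ax":0,"ay":0,"az":0,"dx":-0.98,"dy":-0.18,"dz":0,"gripper":1},{"ax":0,"ay":0,"az":0,"dx":-0.98,"dy":-0.18,"dz":0,"gripper":1},{"ax":0,"ay":0,"az":0,"dx":-0.98,"dy":-0.18,"dz":0,"gripper":1},{"ax":0,"ay":0,"az":0,"dx":-0.98,"dy":-0.18,"dz":0,"gripper":1},{"ax":0,"ay":0,"az":0,"dx":-0.98,"dy":-0.18,"dz":0,"gripper":1},{"ax":0,"ay":0,"az":0,"dx":-0.98,"dy":-0.18,"dz":0,"gripper":1},{"ax":0,"ay":0,"az":0,"dx":-0.98,"dy":-0.18,"dz":0.5,"gripper":1},{"ax":0,"ay":0,"az":0,"dx":-0.56,"dy":-0.1,"dz":0.7,"gripper":1},{"ax":0,"ay":0,"az":0,"dx":0,"dy":0,"dz":0.8,"gripper":1},{"ax":0,"ay":0,"az":0,"dx":0,"dy":0,"dz":0.8,"gripper":1},{"ax":0,"ay":0,"az":0,"dx":0,"dy":0,"dz":0,"gripper":1},{"ax":0,"ay":0,"az":0,"dx":0,"dy":0,"dz":0,"gripper":1}]' 40
python3 - <<'E'
import cv2
from h import *
a=robot.snapshot("side")[100:320,140:380,::-1];b=robot.snapshot("scene")[130:350,120:360,::-1]
cv2.imwrite("pics/p4.png",cv2.resize(np.hstack([a,b]),None,fx=1.66,fy=1.66))
E
```

```text
time_s: 9.62
position: [0.4819, -0.0243, 0.2227]
orientation: [[0.29, 0.957, 0.0], [0.957, -0.29, -0.0], [-0.0, 0.0, -1.0]]
wrist_force: [0.3, 0.3, -1.4]
gripper_width: 0.149
grip_force: 39.0
```

View pics/p4.png

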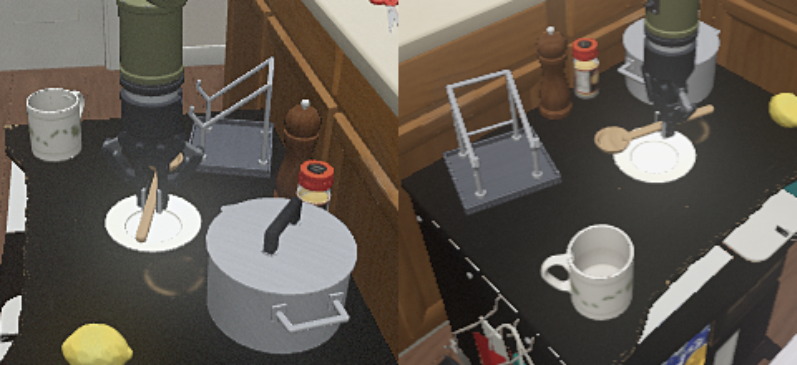

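Both views show the spoon held level over the plate: plate at (153,222) in the left half and (655,155) in the right. The stand is undisturbed. Lowering and releasing.

```bash
python3 -m handwheel '[{"ax":0,"ay":0,"az":0,"dx":0,"dy":0,"dz":0.6,"gripper":1},{"ax":0,"ay":0,"az":0,"dx":0,"dy":0,"dz":0.6,"gripper":1},{"ax":0,"ay":0,"az":0,"dx":0,"dy":0,"dz":0.3,"gripper":1},{"ax":0,"ay":0,"az":0,"dx":0,"dy":0,"dz":0.12,"gripper":1},{"ax":0,"ay":0,"az":0,"dx":0,"dy":0,"dz":0,"gripper":1},{"ax":0,"ay":0,"az":0,"dx":0,"dy":0,"dz":0,"gripper":1}]' 40; python3 -m handwheel '[{"ax":0,"ay":0,"az":0,"dx":0,"dy":0,"dz":0,"gripper":0.75},{"ax":0,"ay":0,"az":0,"dx":0,"dy":0,"dz":0,"gripper":0.6},{"ax":0,"ay":0,"az":0,"dx":0,"dy":0,"dz":0,"gripper":0.5},{"ax":0,"ay":0,"az":0,"dx":0,"dy":0,"dz":-0.3,"gripper":0.5},{"ax":0,"ay":0,"az":0,"dx":0,"dy":0,"dz":-0.8,"gripper":0.5},{"ax":0,"ay":0,"az":0,"dx":0,"dy":0,"dz":-1,"gripper":0},{"ax":0,"ay":0,"az":0,"dx":0,"dy":0,"dz":-1,"gripper":0},{"ax":0,"ay":0,"az":0,"dx":0,"dy":0,"dz":-1,"gripper":0},{"ax":0,"ay":0,"az":0,"dx":0,"dy":0,"dz":-1,"gripper":0},{"ax":0,"ay":0,"az":0,"dx":0,"dy":0,"dz":-1,"gripper":0},{"ax":0,"ay":0,"az":0,"dx":0,"dy":0,"dz":-1,"gripper":0},{"ax":0,"ay":0,"az":0,"dx":0,"dy":0,"dz":0,"gripper":0}]'
python3 - <<'E'
import cv2
from h import *
a=robot.snapshot("side")[100:320,140:380,::-1];b=robot.snapshot("scene")[130:350,120:360,::-1]
cv2.imwrite("pics/p5.png",cv2.resize(np.hstack([a,b]),None,fx=1.66,fy=1.66))
E
```

```text
time_s: 10.48
position: [0.4821, -0.0241, 0.1821]
orientation: [[0.29, 0.957, 0.001], [0.957, -0.29, -0.0], [0.0, 0.001, -1.0]]
wrist_force: [0.4, -0.4, -0.6]
gripper_width: 0.148
grip_force: 39.0
time_s: 11.98
position: [0.4822, -0.0242, 0.361]
orientation: [[0.29, 0.957, 0.004], [0.957, -0.29, -0.0], [0.001, 0.004, -1.0]]
wrist_force: [0.7, 0.2, 0.3]
gripper_width: 0.998
grip_force: 0.0
```

View pics/p5.png

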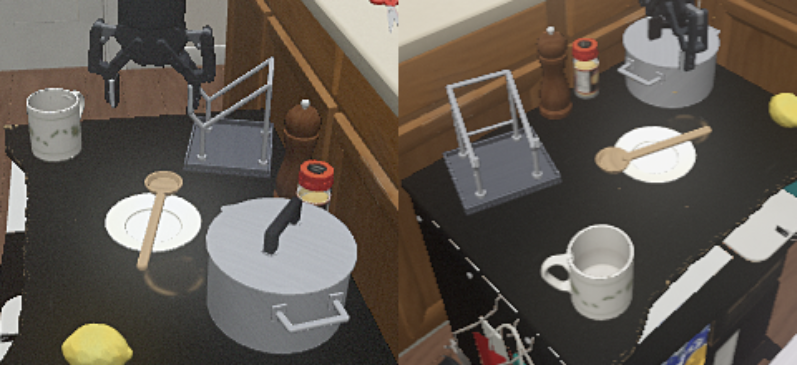

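The spoon lies across the plate rim, bowl at (163,183) and handle end at (143,265) in the left half, and nothing else moved. Going for the lid bar.

```bash
python3 -m handwheel '[{"ax":0,"ay":0,"az":0.74,"dx":0,"dy":0.3,"dz":0,"gripper":0},{"ax":0,"ay":0,"az":0.74,"dx":0,"dy":0.6,"dz":0,"gripper":0},{"ax":0,"ay":0,"az":0.74,"dx":0,"dy":0.9,"dz":0,"gripper":0},{"ax":0,"ay":0,"az":0,"dx":-0.1,"dy":1,"dz":0,"gripper":0},{"ax":0,"ay":0,"az":0,"dx":-0.1,"dy":1,"dz":0,"gripper":0},{"ax":0,"ay":0,"az":0,"dx":-0.1,"dy":1,"dz":0,"gripper":0},{"ax":0,"ay":0,"az":0,"dx":-0.1,"dy":1,"dz":0,"gripper":0},{"ax":0,"ay":0,"az":0,"dx":-0.1,"dy":1,"dz":0,"gripper":0},{"ax":0,"ay":0,"az":0,"dx":-0.1,"dy":0.7,"dz":0,"gripper":0},{"ax":0,"ay":0,"az":0,"dx":0,"dy":0,"dz":0,"gripper":0},{"ax":0,"ay":0,"az":0,"dx":0,"dy":0,"dz":0,"gripper":0}]'
python3 - <<'E'
from h import *
p,R=st();print("tool d units",R.T@(np.array([.6125,-.170,.288])-p)/.025, "yaw y",np.degrees(np.arctan2(R[1,1],R[0,1])))
import cv2
im=robot.snapshot("wrist")[:,:,::-1];cv2.imwrite("pics/w6.png",im)
m=(im.max(2)[100:290,200:320]<75).astype(np.uint8)
n,l,s,ce=cv2.connectedComponentsWithStats(m);i=1+s[1:,4].argmax();print(s[i],ce[i]+[200,100],cv2.minAreaRect(np.argwhere(l==i)[:,::-1].astype(np.float32)))
c=wristcam(p,R);print(proj(c,[[.6125,-.170,.139]]),proj(c,[[*p[:2],.139]]))
E
```

```text
time_s: 13.45
position: [0.6225, -0.1447, 0.3583]
orientation: [[0.629, 0.777, -0.002], [0.777, -0.629, 0.001], [-0.001, -0.002, -1.0]]
wrist_force: [-0.1, -0.6, -0.4]
gripper_width: 1.0
grip_force: 0.0
{'time_s': 13.45, 'joints': [0.321, 0.771, -0.306, 1.561, 0.281, 0.855, -0.77], 'position': [0.622, -0.145, 0.358], 'wrist_force': [-0.082, -0.604, -0.403], 'gripper_width': 1.0, 'grip_force': 0.0}
tool d units [-1.03344374  0.33284102  2.8113724 ] yaw y -39.001166531897844
[  58   85   24  105 2207] [268.89306751 237.64657907] ((69.35127258300781, 137.0853271484375), (22.191814422607422, 104.25447082519531), 1.123302698135376)
[[267.9435719  254.40014062]] [[254.55268261 214.456079  ]]
```

The bar prediction agrees to about 1 px. Descending and gripping the lid.

```bash
python3 -m handwheel '[{"ax":0,"ay":0,"az":0,"dx":-0.52,"dy":0.18,"dz":0,"gripper":0},{"ax":0,"ay":0,"az":0,"dx":-0.51,"dy":0.17,"dz":0.3,"gripper":0},{"ax":0,"ay":0,"az":0,"dx":0,"dy":0,"dz":0.8,"gripper":0},{"ax":0,"ay":0,"az":0,"dx":0,"dy":0,"dz":0.9,"gripper":0},{"ax":0,"ay":0,"az":0,"dx":0,"dy":0,"dz":0.6,"gripper":0},{"ax":0,"ay":0,"az":0,"dx":0,"dy":0,"dz":0.21,"gripper":0},{"ax":0,"ay":0,"az":0,"dx":0,"dy":0,"dz":0,"gripper":0.4},{"ax":0,"ay":0,"az":0,"dx":0,"dy":0,"dz":0,"gripper":0.7},{"ax":0,"ay":0,"az":0,"dx":0,"dy":0,"dz":0,"gripper":1},{"ax":0,"ay":0,"az":0,"dx":0,"dy":0,"dz":0,"gripper":1},{"ax":0,"ay":0,"az":0,"dx":0,"dy":0,"dz":0,"gripper":1},{"ax":0,"ay":0,"az":0,"dx":0,"dy":0,"dz":0,"gripper":1}]' 80
```

```text
time_s: 15.0
position: [0.6139, -0.1712, 0.2896]
orientation: [[0.63, 0.776, 0.001], [0.776, -0.63, -0.0], [0.0, 0.001, -1.0]]
wrist_force: [-1.3, -0.6, 4.9]
gripper_width: 0.144
grip_force: 79.7
```

Lid gripped. Before placing it, I'll check how far the counter behind the stand is and work out the target poses.

```bash
cat > tgt.py <<'E'
from h import *
q=np.array([.6335,.1872,-.2905]);c,s=np.cos(q[2]),np.sin(q[2]);Rs=np.array([[c,-s,0],[s,c,0],[0,0,1]])
t=np.radians(40);U=Rs@[np.cos(t),0,np.sin(t)];N=Rs@[-np.sin(t),0,np.cos(t)]
def W(P):return place(q,P)[0]
L=.1946
def tcp(u,n):return W((11,0,121))+U*u/1000+N*(L+n/1000)
E
python3 - <<'E'
from tgt import *
def pl(n,a,b):
    k=robot.camera_info(n);R=np.array(k["R"]);f=lambda p:R.T@np.array([(p[0]-k["cx"])/k["fx"],(p[1]-k["cy"])/k["fy"],1])
    m=np.cross(f(a),f(b));return m,m@(-R.T@np.array(k["t"]))
m1,d1=pl("scene",(120,168.5),(207.5,130));m2,d2=pl("side",(278,48),(512,285))
dr=np.cross(m1,m2);dr/=np.linalg.norm(dr);P=np.linalg.lstsq(np.array([m1/np.linalg.norm(m1),m2/np.linalg.norm(m2),[0,1,0]]),np.array([d1/np.linalg.norm(m1),d2/np.linalg.norm(m2),.16]),rcond=None)[0];print("counter edge",P,dr)
for u,n in((25,60),(20,20),(20,2),(0,0)):print(u,n,tcp(u,n).round(4),"lid top edge",(W((11,0,121))+U*(u+86)/1000+N*n/1000).round(3))
R=np.array(robot.get_obs()["orientation"]);ys=Rs[:,1]
R2=Ro.from_rotvec(-t*ys).as_matrix()@np.c_[R[:,0],R[:,1],R[:,2]]
print("z tool",R2[:,2],-N,"rotvec tool (10deg)",np.degrees((Ro.from_matrix(R).inv()*Ro.from_matrix(R2)).as_rotvec())/10)
E
```

```text
counter edge [ 1.02164674  0.16       -0.00976849] [-0.10653222  0.99238566  0.06181901]
25 60 [0.5056 0.2254 0.3321] lid top edge [0.689 0.171 0.238]
20 20 [0.5266 0.2192 0.2982] lid top edge [0.71  0.164 0.204]
20 2 [0.5376 0.2159 0.2845] lid top edge [0.721 0.161 0.191]
0 0 [0.5242 0.2199 0.2701] lid top edge [0.707 0.165 0.176]
z tool [ 0.61642196 -0.18432877 -0.76553698] [ 0.61585531 -0.1841145  -0.76604444] rotvec tool (10deg) [-3.69769567e+00  1.52546605e+00  1.71955034e-04]
```

There is no obstacle behind the stand. Lifting the lid, carrying it high past the mill, then tilting 40°.

```bash
python3 -m handwheel '[{"ax":0,"ay":0,"az":0,"dx":0,"dy":0,"dz":-0.4,"gripper":1},{"ax":0,"ay":0,"az":0,"dx":0,"dy":0,"dz":-0.8,"gripper":1},{"ax":0,"ay":0,"az":0,"dx":0,"dy":0,"dz":-1,"gripper":1},{"ax":0,"ay":0,"az":0,"dx":0,"dy":0,"dz":-1,"gripper":1},{"ax":0,"ay":0,"az":0,"dx":0,"dy":0,"dz":-0.8,"gripper":1},{"ax":0,"ay":0,"az":0,"dx":0,"dy":0,"dz":-0.4,"gripper":1},{"ax":0,"ay":0,"az":0,"dx":0.3,"dy":-0.45,"dz":0,"gripper":1},{"ax":0,"ay":0,"az":0,"dx":0.69,"dy":-0.95,"dz":0,"gripper":1},{"ax":0,"ay":0,"az":0,"dx":0.69,"dy":-0.95,"dz":0,"gripper":1},{"ax":0,"ay":0,"az":0,"dx":0.69,"dy":-0.95,"dz":0,"gripper":1},{"ax":0,"ay":0,"az":0,"dx":0.69,"dy":-0.95,"dz":0,"gripper":1},{"ax":0,"ay":0,"az":0,"dx":0.69,"dy":-0.95,"dz":0,"gripper":1},{"ax":0,"ay":0,"az":0,"dx":0.69,"dy":-0.95,"dz":0,"gripper":1},{"ax":0,"ay":0,"az":0,"dx":0.69,"dy":-0.95,"dz":0,"gripper":1},{"ax":0,"ay":0,"az":0,"dx":0.69,"dy":-0.95,"dz":0,"gripper":1}]' 80;python3 -m handwheel '[{"ax":0,"ay":0,"az":0,"dx":0.69,"dy":-0.95,"dz":0,"gripper":1},{"ax":0,"ay":0,"az":0,"dx":0.69,"dy":-0.95,"dz":0,"gripper":1},{"ax":0,"ay":0,"az":0,"dx":0.69,"dy":-0.95,"dz":0,"gripper":1},{"ax":0,"ay":0,"az":0,"dx":0.69,"dy":-0.95,"dz":0,"gripper":1},{"ax":0,"ay":0,"az":0,"dx":0.69,"dy":-0.95,"dz":0,"gripper":1},{"ax":0,"ay":0,"az":0,"dx":0.3,"dy":-0.45,"dz":0,"gripper":1},{"ax":-0.62,"ay":0.25,"az":0,"dx":0,"dy":0,"dz":0,"gripper":1},{"ax":-0.62,"ay":0.26,"az":0,"dx":0,"dy":0,"dz":0,"gripper":1},{"ax":-0.62,"ay":0.25,"az":0,"dx":0,"dy":0,"dz":0,"gripper":1},{"ax":-0.62,"ay":0.26,"az":0,"dx":0,"dy":0,"dz":0,"gripper":1},{"ax":-0.61,"ay":0.25,"az":0,"dx":0,"dy":0,"dz":0,"gripper":1},{"ax":-0.61,"ay":0.25,"az":0,"dx":0,"dy":0,"dz":0,"gripper":1},{"ax":0,"ay":0,"az":0,"dx":0,"dy":0,"dz":0,"gripper":1},{"ax":0,"ay":0,"az":0,"dx":0,"dy":0,"dz":0,"gripper":1}]'
cat > go.py <<'E'
from tgt import *
import sys
p,R=st()
print("tilt err deg in tool",np.degrees(np.cross(R[:,2],-N))@R)
D=p-tcp(0,0);print("now u,n,y mm",D@U*1e3,D@N*1e3,D@Rs[:,1]*1e3)
print("unit U,N in tool",(R.T@U).round(3),(R.T@N).round(3))
for u,n in((25,60),(20,20),(20,2),(0,0)):print(u,n,(R.T@(tcp(u,n)-p)/.025).round(2))
E
python3 go.py
```

```text
time_s: 16.88
position: [0.5478, 0.0703, 0.3979]
orientation: [[0.629, 0.777, -0.003], [0.777, -0.629, 0.0], [-0.002, -0.002, -1.0]]
wrist_force: [0.5, 1.0, -3.1]
gripper_width: 0.145
grip_force: 78.6
time_s: 18.62
position: [0.5079, 0.2233, 0.3968]
orientation: [[0.549, 0.579, 0.603], [0.801, -0.57, -0.182], [0.239, 0.583, -0.777]]
wrist_force: [-0.0, -0.3, -2.2]
gripper_width: 0.147
grip_force: 78.8
{'time_s': 18.625, 'joints': [-1.061, 0.686, 0.701, 2.06, 1.002, 0.101, -2.247], 'position': [0.508, 0.223, 0.397], 'wrist_force': [-0.028, -0.275, -2.153], 'gripper_width': 0.147, 'grip_force': 78.85}
tilt err deg in tool [-8.74853773e-01  4.54478746e-01  1.02970602e-15]
now u,n,y mm 68.73198393154642 107.79984623525951 -1.3816026089062654
unit U,N in tool [ 0.381  0.925 -0.017] [-0.008 -0.015 -1.   ]
25 60 [-0.6  -1.61  1.94]
20 20 [-0.66 -1.77  3.54]
20 2 [-0.66 -1.76  4.26]
0 0 [-0.96 -2.5   4.36]
```

The lid is tilted within 1°, but joint 6 is near its limit and joint 7 is at -2.25. The lid's rotation about its own axis is free, so I'll turn it to bring joint 7 back.

```bash
python3 -m handwheel '[{"ax":-0.09,"ay":0.05,"az":0,"dx":0,"dy":0,"dz":0,"gripper":1},{"ax":0,"ay":0,"az":-0.9,"dx":0,"dy":0,"dz":0,"gripper":1},{"ax":0,"ay":0,"az":-0.9,"dx":0,"dy":0,"dz":0,"gripper":1},{"ax":0,"ay":0,"az":-0.9,"dx":0,"dy":0,"dz":0,"gripper":1},{"ax":0,"ay":0,"az":-0.9,"dx":0,"dy":0,"dz":0,"gripper":1},{"ax":0,"ay":0,"az":-0.9,"dx":0,"dy":0,"dz":0,"gripper":1},{"ax":0,"ay":0,"az":-0.9,"dx":0,"dy":0,"dz":0,"gripper":1},{"ax":0,"ay":0,"az":-0.9,"dx":0,"dy":0,"dz":0,"gripper":1},{"ax":0,"ay":0,"az":-0.9,"dx":0,"dy":0,"dz":0,"gripper":1},{"ax":0,"ay":0,"az":0,"dx":0,"dy":0,"dz":0,"gripper":1}]'>/dev/null;python3 go.py
```

```text
{'time_s': 19.875, 'joints': [-0.963, 0.637, 0.518, 2.062, 1.391, 0.231, -1.367], 'position': [0.509, 0.222, 0.398], 'wrist_force': [0.158, -1.109, -1.687], 'gripper_width': 0.148, 'grip_force': 78.844}
tilt err deg in tool [ 1.16641148e-01  3.81375584e-02 -6.56852722e-16]
now u,n,y mm 70.41515200380054 107.81667491670423 -2.61565568070304
unit U,N in tool [-0.758  0.652  0.002] [-0.001  0.002 -1.   ]
25 60 [ 1.45 -1.11  1.91]
20 20 [ 1.6  -1.24  3.51]
20 2 [ 1.6  -1.24  4.23]
0 0 [ 2.21 -1.77  4.31]
```

```bash
python3 -m handwheel '[{"ax":0,"ay":0,"az":0,"dx":0.3,"dy":-0.24,"dz":0.3,"gripper":1},{"ax":0,"ay":0,"az":0,"dx":0.5,"dy":-0.4,"dz":0.6,"gripper":1},{"ax":0,"ay":0,"az":0,"dx":0.5,"dy":-0.4,"dz":0.6,"gripper":1},{"ax":0,"ay":0,"az":0,"dx":0.3,"dy":-0.2,"dz":0.6,"gripper":1},{"ax":0,"ay":0,"az":0,"dx":0,"dy":0,"dz":0.6,"gripper":1},{"ax":0,"ay":0,"az":0,"dx":0,"dy":0,"dz":0.5,"gripper":1},{"ax":0,"ay":0,"az":0,"dx":0,"dy":0,"dz":0.3,"gripper":1},{"ax":0,"ay":0,"az":0,"dx":0,"dy":0,"dz":0,"gripper":1},{"ax":0,"ay":0,"az":0,"dx":0,"dy":0,"dz":0,"gripper":1}]'>/dev/null;python3 go.py
```

```text
{'time_s': 21.0, 'joints': [-0.791, 0.798, 0.282, 2.087, 2.024, 0.384, -2.037], 'position': [0.526, 0.22, 0.298], 'wrist_force': [-0.33, 0.527, -1.925], 'gripper_width': 0.145, 'grip_force': 78.832}
tilt err deg in tool [ 1.66558052e-01  1.67914608e-01 -3.90103507e-16]
now u,n,y mm 19.425858381882932 20.738967921985267 0.6924148917043247
unit U,N in tool [-0.761  0.649  0.004] [-0.003  0.003 -1.   ]
25 60 [-0.19  0.13 -1.57]
20 20 [-0.04 -0.01  0.03]
20 2 [-0.03 -0.01  0.75]
0 0 [ 0.58 -0.53  0.83]
```

At u=19, n=21 mm, with forces quiet. Lowering toward the rails in small steps while watching the force.

```bash
python3 -m handwheel '[{"ax":0,"ay":0,"az":0,"dx":0,"dy":0,"dz":0.3,"gripper":1},{"ax":0,"ay":0,"az":0,"dx":0,"dy":0,"dz":0.25,"gripper":1},{"ax":0,"ay":0,"az":0,"dx":0,"dy":0,"dz":0.08,"gripper":1},{"ax":0,"ay":0,"az":0,"dx":0,"dy":0,"dz":0,"gripper":1}]'|grep force;python3 go.py; python3 -m handwheel '[{"ax":0,"ay":0,"az":0,"dx":0,"dy":0,"dz":0.06,"gripper":1},{"ax":0,"ay":0,"az":0,"dx":0,"dy":0,"dz":0.04,"gripper":1},{"ax":0,"ay":0,"az":0,"dx":0,"dy":0,"dz":0,"gripper":1}]'|grep -E "wrist"; python3 go.py|grep now
```

```text
wrist_force: [-0.5, 0.7, -3.1]
grip_force: 78.8
{'time_s': 21.5, 'joints': [-0.76, 0.823, 0.259, 2.071, 2.054, 0.398, -2.057], 'position': [0.536, 0.217, 0.286], 'wrist_force': [-0.452, 0.66, -3.149], 'gripper_width': 0.145, 'grip_force': 78.846}
tilt err deg in tool [ 1.23137797e-01  1.87341382e-01 -3.85336957e-16]
now u,n,y mm 19.39694764965957 4.438089163710651 0.448736996592671
unit U,N in tool [-0.761  0.648  0.004] [-0.003  0.002 -1.   ]
25 60 [-0.19  0.14 -2.22]
20 20 [-0.03  0.   -0.62]
20 2 [-0.03  0.    0.1 ]
0 0 [ 0.58 -0.52  0.17]
wrist_force: [0.3, -0.5, -2.4]
now u,n,y mm 19.459937601628564 2.148507490302278 0.5780190857635708
```

```bash
for i in 1; do python3 -m handwheel '[{"ax":0,"ay":0,"az":0,"dx":0,"dy":0,"dz":0.04,"gripper":1},{"ax":0,"ay":0,"az":0,"dx":0,"dy":0,"dz":0.02,"gripper":1},{"ax":0,"ay":0,"az":0,"dx":0,"dy":0,"dz":0,"gripper":1}]'|grep wrist; python3 go.py|grep now; done;  python3 -m handwheel '[{"ax":0,"ay":0,"az":0,"dx":0,"dy":0,"dz":0.04,"gripper":1},{"ax":0,"ay":0,"az":0,"dx":0,"dy":0,"dz":0.02,"gripper":1},{"ax":0,"ay":0,"az":0,"dx":0,"dy":0,"dz":0,"gripper":1}]'|grep wrist;python3 go.py|grep now
```

```text
wrist_force: [0.3, -0.2, -2.8]
now u,n,y mm 19.461329978224622 0.6305357758445841 0.5483260263470593
wrist_force: [-0.7, 0.8, -0.2]
now u,n,y mm 19.519955459039625 -0.6670059266288817 0.5651168247806672
```

Light contact with the rails at n≈-0.7, which matches the model. Sliding down-slope just off the rails.

```bash
python3 -m handwheel '[{"ax":0,"ay":0,"az":0,"dx":0,"dy":0,"dz":-0.03,"gripper":1},{"ax":0,"ay":0,"az":0,"dx":0.12,"dy":-0.1,"dz":0,"gripper":1},{"ax":0,"ay":0,"az":0,"dx":0.15,"dy":-0.13,"dz":0,"gripper":1},{"ax":0,"ay":0,"az":0,"dx":0.12,"dy":-0.11,"dz":0,"gripper":1},{"ax":0,"ay":0,"az":0,"dx":0.06,"dy":-0.07,"dz":0,"gripper":1},{"ax":0,"ay":0,"az":0,"dx":0,"dy":0,"dz":0,"gripper":1}]'|grep wrist;python3 go.py|grep now;  python3 -m handwheel '[{"ax":0,"ay":0,"az":0,"dx":0.03,"dy":-0.03,"dz":0,"gripper":1},{"ax":0,"ay":0,"az":0,"dx":0.03,"dy":-0.02,"dz":0,"gripper":1},{"ax":0,"ay":0,"az":0,"dx":0,"dy":0,"dz":0,"gripper":1}]'|grep wrist;python3 go.py|grep now
```

```text
wrist_force: [1.5, 0.8, -1.7]
now u,n,y mm 4.042384774694505 -0.19423159790958783 -0.003238693303784371
wrist_force: [0.6, -0.2, -2.0]
now u,n,y mm 2.2696012254594273 -0.14877138788078353 0.12853456803713326
```

```bash
python3 -m handwheel '[{"ax":0,"ay":0,"az":0,"dx":0.03,"dy":-0.025,"dz":0,"gripper":1},{"ax":0,"ay":0,"az":0,"dx":0.015,"dy":-0.015,"dz":0,"gripper":1},{"ax":0,"ay":0,"az":0,"dx":0,"dy":0,"dz":0,"gripper":1}]'|grep wrist;python3 go.py|grep now;  python3 -m handwheel '[{"ax":0,"ay":0,"az":0,"dx":0.03,"dy":-0.025,"dz":0,"gripper":1},{"ax":0,"ay":0,"az":0,"dx":0.015,"dy":-0.015,"dz":0,"gripper":1},{"ax":0,"ay":0,"az":0,"dx":0,"dy":0,"dz":0,"gripper":1}]'|grep wrist;python3 go.py|grep now
```

```text
wrist_force: [0.3, -0.5, -3.0]
now u,n,y mm 0.7271925125289669 -0.17138512307788764 0.06286484646152903
wrist_force: [-0.2, 0.9, -2.9]
now u,n,y mm -0.7718630920400771 -0.1862838737823093 0.01250535816302219
```

```bash
python3 -m handwheel '[{"ax":0,"ay":0,"az":0,"dx":0.03,"dy":-0.025,"dz":0,"gripper":1},{"ax":0,"ay":0,"az":0,"dx":0,"dy":0,"dz":0,"gripper":1}]'|grep wrist;python3 go.py|grep now;  python3 -m handwheel '[{"ax":0,"ay":0,"az":0,"dx":0.03,"dy":-0.025,"dz":0,"gripper":1},{"ax":0,"ay":0,"az":0,"dx":0,"dy":0,"dz":0,"gripper":1}]'|grep wrist;python3 go.py|grep now;python3 -m handwheel '[{"ax":0,"ay":0,"az":0,"dx":0.03,"dy":-0.025,"dz":0,"gripper":1},{"ax":0,"ay":0,"az":0,"dx":0,"dy":0,"dz":0,"gripper":1}]'|grep wrist;python3 go.py|grep now
```

```text
wrist_force: [-0.4, 0.0, -3.6]
now u,n,y mm -1.8049998874463153 -0.17614659548215233 0.03186058786115309
wrist_force: [0.4, 0.1, -2.2]
now u,n,y mm -2.4113378188367287 -0.1778935123986461 0.11483220416713247
wrist_force: [1.8, -0.1, -0.6]
now u,n,y mm -2.9161027799286368 -0.19425401636958753 0.1796907881796718
```

The hooks have been reached at u≈-2.9, with force rising up-slope. Settling onto the rails, releasing and backing straight off.

```bash
python3 -m handwheel '[{"ax":0,"ay":0,"az":0,"dx":0,"dy":0,"dz":0.03,"gripper":1},{"ax":0,"ay":0,"az":0,"dx":0,"dy":0,"dz":0,"gripper":1},{"ax":0,"ay":0,"az":0,"dx":0,"dy":0,"dz":0,"gripper":1}]' 20|tail -3; python3 -m handwheel '[{"ax":0,"ay":0,"az":0,"dx":0,"dy":0,"dz":0,"gripper":0.8},{"ax":0,"ay":0,"az":0,"dx":0,"dy":0,"dz":0,"gripper":0.65},{"ax":0,"ay":0,"az":0,"dx":0,"dy":0,"dz":0,"gripper":0.5},{"ax":0,"ay":0,"az":0,"dx":0,"dy":0,"dz":0,"gripper":0.4},{"ax":0,"ay":0,"az":0,"dx":0,"dy":0,"dz":0,"gripper":0.4},{"ax":0,"ay":0,"az":0,"dx":0,"dy":0,"dz":-0.2,"gripper":0.4},{"ax":0,"ay":0,"az":0,"dx":0,"dy":0,"dz":-0.4,"gripper":0.4},{"ax":0,"ay":0,"az":0,"dx":0,"dy":0,"dz":-0.6,"gripper":0.4},{"ax":0,"ay":0,"az":0,"dx":0,"dy":0,"dz":-0.8,"gripper":0.4},{"ax":0,"ay":0,"az":0,"dx":0,"dy":0,"dz":-0.8,"gripper":0.4},{"ax":0,"ay":0,"az":0,"dx":0,"dy":0,"dz":-0.8,"gripper":0.4},{"ax":0,"ay":0,"az":0,"dx":0,"dy":0,"dz":-0.6,"gripper":0.4},{"ax":0,"ay":0,"az":0,"dx":0,"dy":0,"dz":0,"gripper":0.4}]'
python3 - <<'E'
import cv2
from h import *
a=robot.snapshot("side")[100:320,150:350,::-1];b=robot.snapshot("scene")[130:350,120:320,::-1]
w=cv2.resize(robot.snapshot("wrist")[:,:,::-1],None,fx=220/384,fy=220/384)
im=np.hstack([a,b,w]);cv2.imwrite("pics/p7.png",cv2.resize(im,None,fx=795/im.shape[1],fy=795/im.shape[1],interpolation=cv2.INTER_CUBIC))
E
```

```text
wrist_force: [-0.5, 0.0, 5.2]
gripper_width: 0.143
grip_force: 79.6
time_s: 27.25
position: [0.4562, 0.2407, 0.3483]
orientation: [[-0.372, 0.691, 0.62], [0.788, 0.588, -0.183], [-0.491, 0.42, -0.763]]
wrist_force: [0.3, -0.5, -0.1]
gripper_width: 0.599
grip_force: 0.0
```

View pics/p7.png

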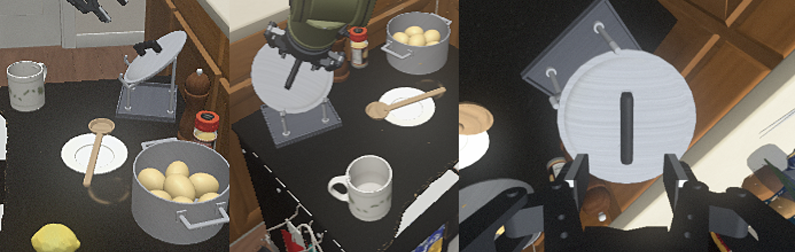

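The lid leans in the stand with its handle outward, hooks at its lower edge. The pot shows the potatoes and the spoon is on the plate; nothing else has moved. One numeric check of the lid pose before handing in.

Run:
```python
from tgt import *;import cv2
p,R=st();im=robot.snapshot("wrist");c=wristcam(p,R)
s0=W((11,0,121));C=-np.array(c["R"]).T@np.array(c["t"])
g=cv2.cvtColor(im,cv2.COLOR_RGB2GRAY)
# radial edge search around predicted flange rim (top edge, z=4.5)
e=R@[1,0,0];f=R@[0,1,0]
gx=cv2.GaussianBlur(g,(0,0),1.2).astype(float);ang=[];off=[]
ang=np.radians(np.arange(0,360,6));rr=np.arange(.078,.096,.0005)
pts=[]
for a in ang:
    d=np.cos(a)*U+np.sin(a)*Rs[:,1]
    uv=proj(c,s0+.0045*N-.0029*U+rr[:,None]*d)
    if uv.min()<3 or uv[:,0].max()>508 or uv[:,1].max()>380: continue
    v=cv2.remap(gx.astype(np.float32),uv[:,:1].astype(np.float32),uv[:,1:].astype(np.float32),1).ravel()
    k=np.gradient(v).argmin()
    if np.gradient(v)[k]<-3: pts.append((a,rr[k]))
P=np.array(pts);f=lambda q:P[:,1]-q[0]-q[1]*np.cos(P[:,0])-q[2]*np.sin(P[:,0])-q[3]*np.cos(2*P[:,0])
r=least_squares(f,[.086,0,0,0],loss="soft_l1",f_scale=.0007).x*1e3
print(len(P),"radius,u,y,ellip mm",r.round(2))
```

```text
{'time_s': 27.4, 'joints': [-0.977, 0.684, 0.373, 2.193, 1.833, 0.364, -1.933], 'position': [0.457, 0.24, 0.347], 'wrist_force': [1.0, -1.331, 0.251], 'gripper_width': 0.601, 'grip_force': 0.0}
57 radius,u,y,ellip mm [84.61  2.03 -1.48 -0.24]
```

The lid's rim measures circular, so it lies flat, and its centre is within about 2 mm of the seat. Handing in.

```bash
python3 -c "
from workcell import robot
print(robot.close_job())"
```

```text
the job is handed in; nothing more can be done
None
```

The spoon lies on the white plate and the lid is parked flat in the stand's hooks with its handle outward; the job was handed in at about 27 s, with nothing else seen to move.

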